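# Dose one brass valve ball into the kit tray and cover it

### The job

Turn the blue dosing wheel until the pocket with the brass ball stands over the drop hole, then press the red button of the yellow tipping tongue all the way down so that the ball rolls into the grey kit tray, and let the tongue come back up. Then lower the loose cover plate, level, over the tray's two guide pins until it lies flat on the tray, and let go. The white and the green ball stay in the wheel, and the tape roll, the bottle and the jar are left where they are.

Things in the scene. Friction and masses are not known exactly. Their poses are not given: they have to be found in the camera images.
- feeder: Dosing feeder, fixed to the table at some yaw. Origin on the table under the wheel's axis; z up. Along its -y: drop hole 60 mm from the axis, steel chute, grey kit tray 175 mm from the axis. Foot plate 200 (x) x 335 (y) mm. Deck under the wheel 160 x 170 mm, top 144 mm above the table. Nothing stands higher than 202 mm.
- wheel: Blue wheel, 190 mm across, 20 mm thick, turning endlessly both ways about the upright axis; stays where it is left (about 1.5 N at a post moves it). Origin on the axis at its underside, 146 mm above the table; top at 166 mm, hub boss (40 mm across) to 178 mm. Six pockets 28 x 28 mm, open above and below, centred 60 mm from the axis at 0, 60, 120... degrees from the wheel's own +x, which turns with it.
- post_top (a point): Top centre of one of six alike upright aluminium posts with freely spinning sleeves on the wheel, 12 mm diameter, from 166 to 202 mm above the table, for pushing it round. They stand 78 mm from the axis midway between the pockets: this one at 30 degrees from the wheel's own +x, the others every 60 degrees.
- brass_ball_center (a point): Centre of the brass ball, 20 mm diameter, 36 g, the one to be dispensed. It lies on the deck in one of the wheel's pockets, not above the wheel's top, and is carried round with up to 4 mm of play either way.
- white_ball_center (a point): Centre of the white plastic ball, 20 mm diameter, in another pocket: it stays in the wheel.
- green_ball_center (a point): Centre of the green plastic ball, 20 mm diameter, in another pocket: it stays in the wheel.
- drop_hole (a point): Centre of the drop hole in the deck, at deck height (144 mm), 60 mm from the wheel's axis along the feeder's -y. Hole 36 mm (feeder x) x 32 mm (feeder y), closed by the raised part of the yellow tongue while the tongue is up. The pocket must be centred on it within about 4 mm for the ball to drop cleanly.
- tongue (a joint): Tilt of the yellow tipping tongue under the deck (rad): 0 is up (hole closed), 0.6 fully down at its stop. Hinged below the wheel's axis; a spring brings it back up. About 3 N at the red button starts it, about 7 N holds it fully down; the ball drops through beyond about 0.45 and needs about a second to roll along the tongue and chute into the tray.
- press_pad (a point): Top of the red ball-shaped button, 30 mm diameter, on an upright stalk fixed to the tongue: beside the wheel, 105 mm from the axis along the feeder's -x and 85 mm along its -y, 190 mm above the table with the tongue up. Pressed down from above; over the full travel the button's highest point goes down by 53 mm and outwards (feeder -y) by 6 mm, to a hard stop.
- tray_floor (a point): Centre of the inner floor of the grey kit tray, 5 mm above the table; the cell is 60 mm (feeder x) x 70 mm (feeder y) and 30 mm deep. x, y as the feeder's.
- tray_top (a point): Centre of the tray's flat top, 35 mm above the table, midway between the two guide pins. The top measures 152 (feeder x) x 84 (feeder y) mm. The seated cover plate's origin comes to this point.
- pin_a (a point): Tip of one guide pin, 71 mm above the table (36 mm above the tray's top): steel, 10 mm diameter with a tapered tip, 60 mm from the tray's centre along the feeder's +x.
- pin_b (a point): Tip of the other guide pin, alike, 60 mm from the tray's centre along the feeder's -x.
- cover: Loose aluminium cover plate, 160 (own x) x 84 (own y) x 8 mm, about 250 g, lying flat on the table. Origin at the centre of its underside, z up. Two 14 mm through holes at 60 mm either way along its own x. It fits either way round.
- cover_grip (a point): Grip point in the black bar that stands on the middle of the cover: bar 18 mm wide (along the cover's x; grasp it across this), 56 mm long (along its y), from 8 to 42 mm above the plate's underside; this point is 27 mm above the underside.
- tape_roll: Cardboard tape roll lying flat, 90 mm across, 24 mm high. Leave it.
- cleaner: Orange plastic bottle with white cap, 68 mm across, 190 mm tall. Leave it standing.
- screw_jar: Glass jar with steel lid, 60 mm across, 70 mm tall. Leave it.
Mind the look-alikes: they are no part of the job. Of the things that look like the cover, the middle-sized one is meant.

How it is judged (in metres and radians):
On the way, in this order (a step that is already met when the one before it is completed fails the run):
1. the pocket with the brass ball stands over the drop hole (ball within 10 mm of its centre), tongue up (horizontal distance between brass_ball_center and drop_hole below 0.01 m and height (world z) of brass_ball_center above 0.148 m and value of joint tongue below 0.1 rad), for 0.2 s.
2. the tongue has been pressed down past 0.4 rad (value of joint tongue above 0.4 rad), for 0.05 s.
3. the brass ball lies in the kit tray (x of brass_ball_center in the frame of tray_floor between -0.031 and 0.031 m and y of brass_ball_center in the frame of tray_floor between -0.036 and 0.036 m and z of brass_ball_center in the frame of tray_floor between 0 and 0.02 m and linear speed of brass_ball below 0.15 m/s), for 0.2 s.
4. the cover plate lies flat on the tray, over both pins (horizontal distance between cover and tray_top below 0.004 m and z of cover in the frame of feeder between 0.032 and 0.038 m and angle between the x axis of cover and the x axis of feeder, either way round below 0.07 rad and angle between cover's own z axis and vertical below 0.04 rad), for 0.2 s.
At the end, for the whole second after the job is handed in: Brass ball in the tray's cell; cover on the tray over both pins: within 4 mm of its centre, 3 mm of its top height, level within 0.04 rad, aligned within 0.07 rad, at rest; tongue back up (below 0.08 rad); white and green balls still in the wheel (all of step 4 and x of brass_ball_center in the frame of tray_floor between -0.031 and 0.031 m and y of brass_ball_center in the frame of tray_floor between -0.036 and 0.036 m and z of brass_ball_center in the frame of tray_floor between 0 and 0.02 m and value of joint tongue below 0.08 rad and linear speed of cover below 0.02 m/s and height (world z) of each of white_ball_center, green_ball_center above 0.148 m); the robot touches nothing.
It fails at once if the white or the green ball leaves the wheel (height (world z) of any of white_ball_center, green_ball_center below 0.14 m or horizontal distance between any of white_ball_center, green_ball_center and wheel above 0.09 m).
It fails at once if a bystander (tape roll, bottle, jar) is shifted by more than 40 mm (distance of any of tape_roll, cleaner, screw_jar from where it was at the start of the episode above 0.04 m).
It also fails if it takes over 72 s, if anything falls off the work surface, if the arm or the gripper's body presses on something with over 40 N, if the wrist force passes 120 N, or if a joint passes its speed limit or range.

### The arm

A 6-joint arm with a two-finger parallel gripper is mounted at the origin on the work surface. World frame = base frame: x ahead of the robot, y to its left, z up, the work surface at z = 0. Lengths are in m, angles in degrees, forces in N, time in s.
With the tool pointing down it reaches from about 0.35 to 0.875 m from the base axis. Payload 4.2 kg.
Tool frame: the origin (TCP) lies midway between the tips of the shut fingers; the grasp point (between the pads) lies 19 mm behind it (r.grasp_offset is the distance from the TCP to the grasp point, in m); z points along the fingers, y is the direction in which the jaws open and shut (so a half turn about z gives the same grasp; the last joint's range is limited). The gripper opens to 87 mm and grips with 3 to 60 N. Pads are 19 mm wide; open, the fingers measure 117 mm over their backs; the gripper's body (75 mm by 190 mm) begins 51 mm behind the grasp point.
Start: joints at [-57.834, 22.042, 0.453, 0, -68.411, -14.817], TCP at [0.186, -0.597, 0.223] pointing down, gripper open.
Joint ranges: [-179.83, 179.83], [-69.29, 118.12], [-61.27, 80.66], [-181.25, 117.63], [-171.15, -9.14], [-177.46, 177.46]. Speed limits (degrees/s): [159.86, 159.86, 180, 180, 180, 180].

### API

Orientations are given as a 3x3 rotation matrix whose columns are the frame's x, y, z axes.
In Python, from station import r gives the robot as it stands.
- The arm moves only by the shell command python3 -m crank 'ROWS'. ROWS is JSON, a list of rows, each a list of 3 entries, a list of its own where there are three numbers: the closure, from -1 (fully open) to 1 (shut), so that 0 is half open, then the shift along the tool's x, y, z as a fraction of full scale, then the turn, a rotation vector about the tool's x, y, z as a fraction of full scale. In form: [[fingers, [dx, dy, dz], [wx, wy, wz]], ...]. A call has 1 to 8 rows; each row shifts and turns the commanded pose from where the row before left it, along the tool's axes as they then stand; what a row does not reach is not made up. Full scale, the value 1, is 100 mm for a shift and 45 degrees for a turn. A row lasts 1/10 s, in which the tool goes at most 50 mm and 8.59 degrees, less where a joint would pass 70% of its speed; a pose out of reach is approached as far as the arm can. A call with a number of a shift or a turn outside -1 to 1 is refused whole. A call with a gripper value outside its range is refused whole. The fingers move at their own pace and stop on an object; the grip force is fixed at half the most. Time passes only in rows, so rows that do not move let the fingers close. It gives the time, the measured TCP pose, the force and the opening at its end, in the units of the state.
- r.sense(): the state, without advancing time (a new reading comes with each control period).
- r.capture(name): name is "scene" or "top" or "wrist"; returns a dict with "img" (480x640x3 uint8, blue, green, red), "fx", "fy", "cx", "cy" (pixels), "R" (3x3) and "t" (3): a world point X has camera coordinates R X + t. Camera axes: x right, y down, z forward; pixel columns grow to the right and rows downward; lengths in m; the calibration is good to about 2 mm. A picture is of the moment at which its call begins. There is no depth.
- r.finish_job(): hands the job in, once; it reports no verdict.
The state is a dict: "time_s": time; "joints": joint angles; "joint_velocities": joint speeds; "effort": joint torques, N m; "tcp_pos": TCP position; "ee_rot": TCP orientation; "wrist_force": force on the tool from outside, world axes, zero at the start; "moment": the same for the moment, N m; "gripper_width": opening from 0.0 (shut) to 1.0 (fully open).
Only numpy, scipy, OpenCV 4.12 (cv2) and the standard library are available. Lean on these libraries where they do the work, as an engineer would, in place of code of your own. Each camera call takes 0.05 s, during which the arm holds its last target.

## Working session

There is one attempt and no reset: what is moved stays moved. The work goes in short steps, Python scripts to look and compute and a shell command to move; the robot and the scene stay as the last step left them, time stands still between calls to the robot, and variables do not carry over. Pictures are saved under pics/ and viewed, and the job is handed in when it is done.

```bash
ls; mkdir -p pics; python3 - <<'E'
from station import r
import cv2
s=r.sense();print({k:s[k] for k in('time_s','tcp_pos','ee_rot','gripper_width')})
for n in("scene","top","wrist"):
    c=r.capture(n);cv2.imwrite(f"pics/{n}0.png",c["img"]);print(n,c["fx"],c["fy"],c["cx"],c["cy"],c["R"],c["t"])
E
```

```text
pics
{'time_s': 0.0, 'tcp_pos': array([ 0.18619179, -0.59600245,  0.22143878]), 'ee_rot': array([[-9.54569758e-01, -2.97986622e-01, -7.41264593e-04],
       [-2.97987531e-01,  9.54567507e-01,  2.07505326e-03],
       [ 8.92489822e-05,  2.20167070e-03, -9.99997572e-01]]), 'gripper_width': 1.0028253007771195}
scene 488.4882327590663 488.4882327590663 322.33319222817215 243.10213609739176 [[-0.37980212  0.92505835 -0.00417187]
 [ 0.62759708  0.25435473 -0.73581627]
 [-0.67961184 -0.28208283 -0.67716838]] [ 0.2156904  -0.19870976  1.70736688]
top 483.5909618442489 483.5909618442489 326.5368876896403 243.81274108441585 [[-0.00453168 -0.99993976  0.00999677]
 [-0.9981351   0.00391448 -0.06091791]
 [ 0.06087511 -0.01025418 -0.99809272]] [-0.0275424   0.5276843   1.15596306]
wrist 378.23716818536485 378.23716818536485 311.98264889058703 237.83611299369204 [[-0.29692263  0.95490078  0.00120398]
 [ 0.91811273  0.28513647  0.27525662]
 [ 0.26249947  0.08283531 -0.96137003]] [ 0.62428264 -0.03234629  0.38946541]
```

View pics/scene0.png

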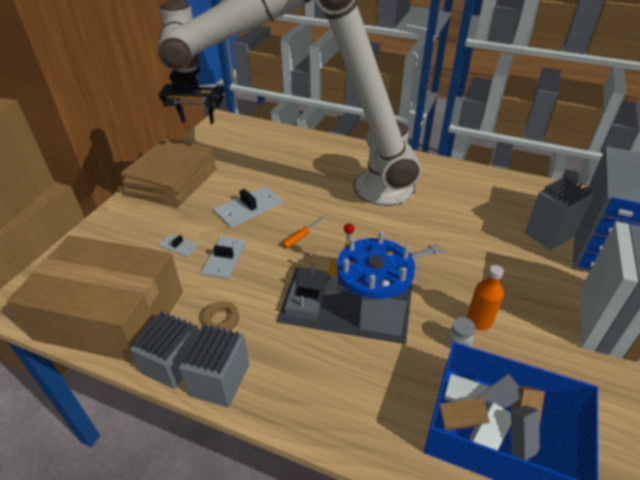

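View pics/top0.png

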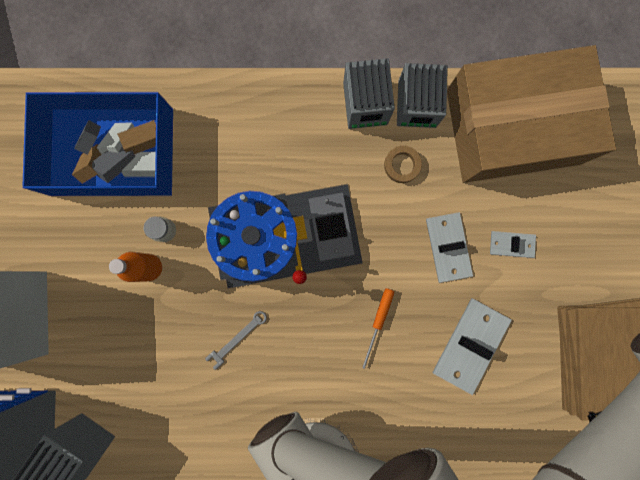

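View pics/wrist0.png

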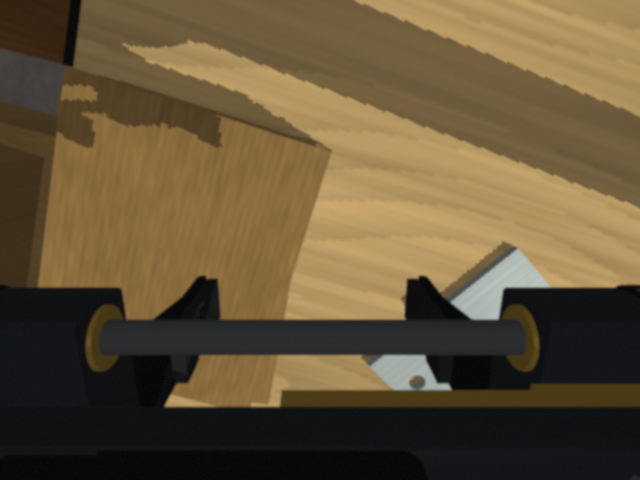

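The top view shows three cover-like plates, at (513,244) small, (450,247) middle and (473,346) large. The red button is at (300,277), the wheel hub at (253,236) and the tray at (330,226). Next I'll crop in and measure.

```bash
cat > h.py <<'E'
import numpy as np,cv2
from station import r
def ray(c,u,v,z):
    R=np.array(c["R"]);t=np.array(c["t"]);o=-R.T@t
    d=R.T@np.array([(u-c["cx"])/c["fx"],(v-c["cy"])/c["fy"],1.])
    return o+d*(z-o[2])/d[2]
def proj(c,X):
    p=np.array(c["R"])@np.array(X,float)+np.array(c["t"]);return np.array([c["fx"]*p[0]/p[2]+c["cx"],c["fy"]*p[1]/p[2]+c["cy"]])
def blobs(c,lo,hi,z,roi=None,amin=15):
    h=cv2.cvtColor(c["img"],cv2.COLOR_BGR2HSV);m=cv2.inRange(h,np.array(lo),np.array(hi))
    if roi:
        k=np.zeros_like(m);x0,y0,x1,y1=roi;k[y0:y1,x0:x1]=255;m&=k
    n,l,s,ce=cv2.connectedComponentsWithStats(m)
    return [(ce[i].round(1),int(s[i,4]),ray(c,*ce[i],z).round(4)) for i in range(1,n) if s[i,4]>=amin],m
E
python3 - <<'E'
from h import *
c=r.capture("top")
im=c["img"]
cv2.imwrite("pics/a1.png",cv2.resize(im[175:300,195:370],None,fx=4.5,fy=4.5,interpolation=2))
cv2.imwrite("pics/a2.png",cv2.resize(im[195:405,415:550],None,fx=2.8,fy=2.8,interpolation=2))
print("red",blobs(c,(0,180,90),(6,255,255),.18,(280,260,320,295))[0])
print("green",blobs(c,(45,100,40),(80,255,255),.156,(200,180,310,295))[0])
print("blue",[b for b in blobs(c,(105,150,60),(125,255,255),.166,(195,175,310,295))[0]])
# plates
h=cv2.cvtColor(im,cv2.COLOR_BGR2HSV)
m=cv2.inRange(h,np.array((70,0,110)),np.array((130,60,255)));k=np.zeros_like(m);k[200:400,425:545]=255;m&=k
m=cv2.morphologyEx(m,cv2.MORPH_CLOSE,np.ones((15,15)))
for ct in cv2.findContours(m,0,2)[0]:
    if cv2.contourArea(ct)<200: continue
    b=cv2.boxPoints(cv2.minAreaRect(ct));P=np.array([ray(c,*p,.008) for p in b])
    print(b.round(1).tolist(),P.mean(0).round(4),np.linalg.norm(P[1]-P[0]),np.linalg.norm(P[2]-P[1]),np.degrees(np.arctan2(*(P[1]-P[0])[[1,0]])))
E
```

```text
red [(array([297.4, 276.5]), 94, array([0.4498, 0.0328, 0.18  ]))]
green [(array([223.8, 240.4]), 73, array([0.5272, 0.1906, 0.156 ]))]
blue [(array([251.3, 236. ]), 4895, array([0.5356, 0.1306, 0.166 ]))]
[[432.1000061035156, 372.79998779296875], [471.29998779296875, 298.3999938964844], [511.0, 319.29998779296875], [471.8999938964844, 393.70001220703125]] [ 0.2796 -0.3795  0.008 ] 0.20308881519163638 0.10843135835061715 -29.026700108016243
[[489.70001220703125, 253.10000610351562], [491.5, 231.5], [535.5, 235.1999969482422], [533.7000122070312, 256.79998779296875]] [ 0.5254 -0.4857  0.008 ] 0.05331349976407099 0.10861161322970979 -6.20719345224293
[[425.79998779296875, 219.1999969482422], [459.20001220703125, 212.39999389648438], [472.0, 275.0], [438.6000061035156, 281.79998779296875]] [ 0.5191 -0.3291  0.008 ] 0.0841140964842175 0.15619596561397658 -78.60275498233159
```

```bash
python3 -c "print(1)"
```

```text
1
```

View pics/a1.png

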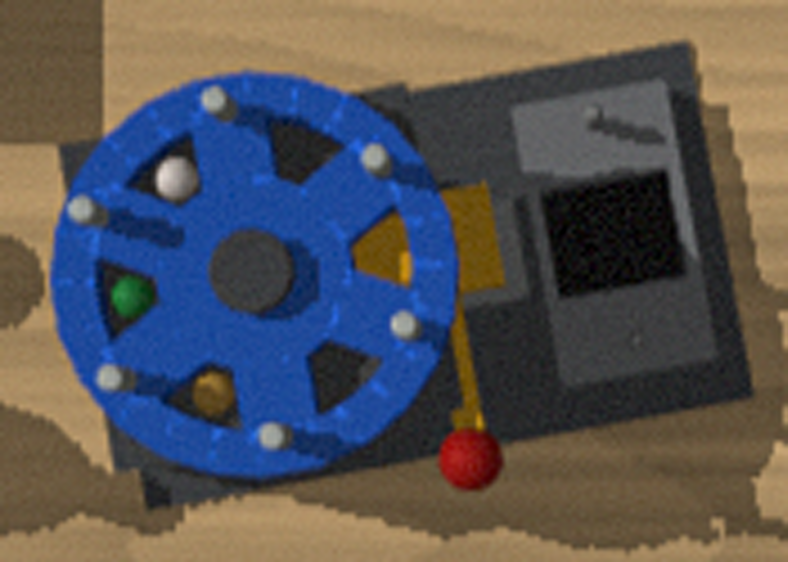

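View pics/a2.png

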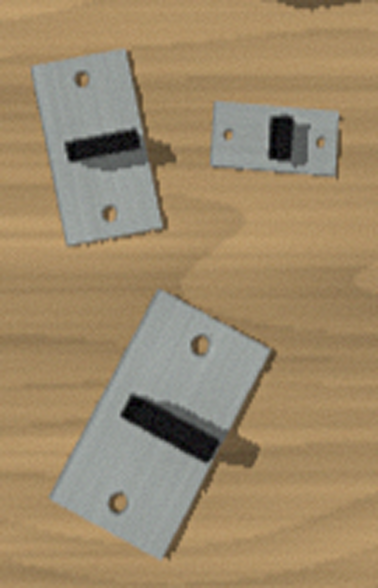

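```bash
python3 - <<'E'
from h import *
c=r.capture("top");s=r.capture("scene")
f=lambda p:(195+(p[0]+.5)/4.5-.5,175+(p[1]+.5)/4.5-.5)
hub=ray(c,*f((251,270)),.178);print("hub",hub)
posts=np.array([ray(c,*f(p),.202) for p in [(216,99),(377,156),(405,322),(273,432),(114,375),(84,207)]])
ctr=posts.mean(0);print("posts ctr",ctr)
d=posts-ctr;print(np.linalg.norm(d[:,:2],axis=1).round(4),np.degrees(np.arctan2(d[:,1],d[:,0])).round(1))
pa=ray(c,*f((592,110)),.071);pb=ray(c,*f((638,340)),.071);print("pins",pa,pb,np.linalg.norm(pa-pb))
v=pa-pb;yaw=np.arctan2(v[1],v[0]);print("yaw pins",np.degrees(yaw))
tc=(pa+pb)/2
w=tc-ctr;print("axis->tray",np.linalg.norm(w[:2]),np.degrees(np.arctan2(w[1],w[0]))+90)
btn=ray(c,*f((470,459)),.178);w=btn-ctr;a=np.arctan2(w[1],w[0]);print("btn",btn,np.linalg.norm(w[:2]),np.hypot(105,85),np.degrees(a-np.arctan2(-85,-105)))
for n,p in dict(brass=(212,390),white=(177,178),green=(132,297)).items():
    b=ray(c,*f(p),.156);w=b-ctr;print(n,b,np.linalg.norm(w[:2]),np.degrees(np.arctan2(w[1],w[0])))
cv2.imwrite("pics/s1.png",cv2.resize(s["img"][210:345,265:445],None,fx=4.4,fy=4.4,interpolation=2))
E
```

```text
hub [0.53756744 0.13079763 0.178     ]
posts ctr [0.53801997 0.13003025 0.202     ]
[0.0769 0.0775 0.0771 0.0768 0.0769 0.0777] [  10.1  -50.4 -109.9 -170.2  130.2   70. ]
pins [ 0.62841388 -0.02882191  0.071     ] [ 0.50943441 -0.05189325  0.071     ] 0.12119571365591622
yaw pins 10.974047477612222
axis->tray 0.17316778182593578 10.280292543664558
btn [0.44960735 0.02933421 0.178     ] 0.13400180815076757 135.09256086106296 9.725390177648427
brass [0.48254732 0.15214868 0.156     ] 0.059719675072570706 158.2615063366302
white [0.58332236 0.16936876 0.156     ] 0.0599985416677144 40.969543832970146
green [0.52672969 0.19023263 0.156     ] 0.06125191060642902 100.62179955518907
```

```bash
python3 -c "print(1)"
```

```text
1
```

View pics/s1.png

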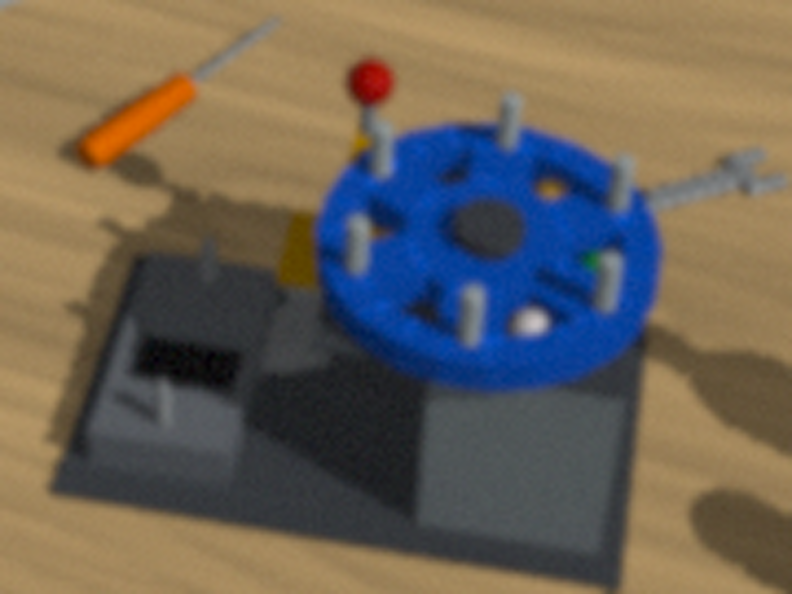

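The scales agree: posts at 77 mm, pins 121 mm apart, button at 134 mm, and the middle plate measuring 156 x 84 mm. The feeder sits at about (0.538, 0.130) with a yaw of about 10.3°. The brass pocket is at world 160° and has to go to -80°, a +120° turn. My choice for the cover is the plate at (450,247).

I'll align the tool with the feeder first, then approach the post at -50° and carry it round in the jaws.

```bash
cat >> h.py <<'E'
YAW=np.radians(10.3);AX=np.array([0.538,0.130])
def fw(x,y):  # feeder->world
    return AX+np.array([x*np.cos(YAW)-y*np.sin(YAW),x*np.sin(YAW)+y*np.cos(YAW)])
def to(x,y,z):
    s=r.sense();R=np.array(s["ee_rot"]);p=np.array(s["tcp_pos"])
    d=R.T@(np.array([x,y,z])-p)
    print("t",s["time_s"],"tcp",p.round(4),"yawY",np.degrees(np.arctan2(R[1,1],R[0,1])).round(2),"z",R[:,2].round(4),"F",np.array(s["wrist_force"]).round(1),"w",round(s["gripper_width"],3))
    print(" shift units",(d/0.1).round(3))
E
python3 -m crank '[[0,[0,0,-0.3],[0,0,0.1556]],[0,[0,0,0],[0,0,0]]]'
python3 - <<'E'
from h import *
p=fw(.039,-.0675);print(p);to(*p,.25)
E
```

```text
time_s: 0.5
tcp_pos: [0.1869, -0.5986, 0.2567]
ee_rot: [[-0.984, -0.179, 0.002], [-0.179, 0.984, -0.007], [-0.001, -0.008, -1.0]]
wrist_force: [0.7, -0.8, 1.0]
gripper_width: 0.896
[0.58844067 0.07056105]
t 0.5 tcp [ 0.1869 -0.5986  0.2567] yawY 100.32 z [ 0.0022 -0.0075 -1.    ] F [ 0.7 -0.8  1. ] w 0.896
 shift units [-5.149  5.865  0.026]
```

```bash
python3 -m crank '[[0,[-0.3,0.345,0],[0,0,0]],[0,[-0.3,0.345,0],[0,0,0]],[0,[-0.3,0.345,0],[0,0,0]],[0,[-0.3,0.345,0],[0,0,0]],[0,[-0.3,0.345,0],[0,0,0]],[0,[-0.3,0.345,0],[0,0,0]],[0,[-0.3,0.345,0],[0,0,0]],[0,[-0.3,0.345,0],[0,0,0]]]' | head -2
python3 -m crank '[[0,[-0.3,0.345,0],[0,0,0]],[0,[-0.3,0.345,0],[0,0,0]],[0,[-0.3,0.345,0],[0,0,0]],[0,[-0.3,0.345,0],[0,0,0]],[0,[-0.3,0.345,0],[0,0,0]],[0,[-0.3,0.345,0],[0,0,0]],[0,[-0.3,0.345,0],[0,0,0]],[0,[0,0,0],[0,0,0]]]'
python3 - <<'E'
from h import *
p=fw(.039,-.0675);print(p);to(*p,.25)
c=r.capture("top");cv2.imwrite("pics/b1.png",c["img"])
E
```

```text
time_s: 1.3
tcp_pos: [0.3735, -0.2802, 0.2527]
time_s: 2.1
tcp_pos: [0.5385, -0.0027, 0.2518]
ee_rot: [[-0.983, -0.185, 0.001], [-0.185, 0.983, 0.0], [-0.001, 0.0, -1.0]]
wrist_force: [-0.6, 0.3, -1.4]
gripper_width: 0.498
[0.58844067 0.07056105]
t 2.1 tcp [ 0.5385 -0.0027  0.2518] yawY 100.68 z [ 9.e-04  5.e-04 -1.e+00] F [-0.6  0.3 -1.4] w 0.498
 shift units [-0.627  0.627  0.019]
```

```bash
python3 -m crank '[[0,[-0.315,0.315,0],[0,0,0.008]],[0,[-0.312,0.312,0],[0,0,0]],[0,[0,0,0],[0,0,0]],[0,[0,0,0],[0,0,0]]]'|head -2
python3 - <<'E'
from h import *
p=fw(.039,-.0675);to(*p,.25)
c=r.capture("wrist");cv2.imwrite("pics/b2.png",c["img"]);print([proj(c,[*fw(.039,-.0675),z]).round() for z in(.202,.166)])
E
```

```text
time_s: 2.55
tcp_pos: [0.5864, 0.0658, 0.252]
t 2.55 tcp [0.5864 0.0658 0.252 ] yawY 100.02 z [-1.4e-03 -4.0e-04 -1.0e+00] F [ 0.6  0.2 -0.3] w 0.498
 shift units [-0.028  0.043  0.02 ]
[array([320., 269.]), array([319., 251.])]
```

```bash
sleep 1
```

```text
(no output)
```

View pics/b2.png

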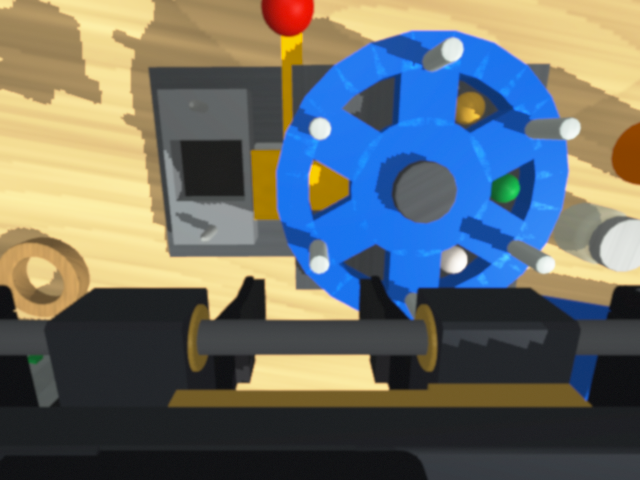

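The wrist view shows the target post at (319,258) between the jaws, as predicted. The balls are where I expected: brass (470,107), green (506,187), white (453,260). I'll descend and grip.

```bash
python3 -m crank '[[0,[-0.028,0.043,0.2],[0,0,-0.006]],[0,[0,0,0.3],[0,0,0]],[0,[0,0,0.28],[0,0,0]],[0,[0,0,0],[0,0,0]],[0,[0,0,0],[0,0,0]]]'|head -2
python3 - <<'E'
from h import *
p=fw(.039,-.0675);to(*p,.172)
E
```

```text
time_s: 3.1
tcp_pos: [0.5887, 0.0697, 0.1755]
t 3.1 tcp [0.5887 0.0697 0.1755] yawY 100.22 z [ 5.e-04 -7.e-04 -1.e+00] F [ 1.4 -0.4  0.7] w 0.499
 shift units [0.001 0.009 0.035]
```

```bash
python3 -m crank '[[1,[0,0.01,0.03],[0,0,0]],[1,[0,0,0],[0,0,0]],[1,[0,0,0],[0,0,0]],[1,[0,0,0],[0,0,0]],[1,[0,0,0],[0,0,0]],[1,[0,0,0],[0,0,0]]]'
python3 - <<'E'
from h import *
p=fw(.039,-.0675);to(*p,.172)
# arc shifts in tool units (tool x=-feeder x, y=feeder y), from -60 to 60 in 20 steps
a=np.radians(np.linspace(-60,60,17));X=.78*np.cos(a);Y=.78*np.sin(a)
print(np.c_[-np.diff(X),np.diff(Y)].round(3).tolist())
E
```

```text
time_s: 3.7
tcp_pos: [0.589, 0.0714, 0.172]
ee_rot: [[-0.984, -0.178, 0.001], [-0.178, 0.984, -0.001], [-0.001, -0.001, -1.0]]
wrist_force: [0.1, -1.7, 1.4]
gripper_width: 0.125
t 3.7 tcp [0.589  0.0714 0.172 ] yawY 100.27 z [ 8.e-04 -8.e-04 -1.e+00] F [ 0.1 -1.7  1.4] w 0.125
 shift units [ 0.007 -0.007  0.   ]
[[-0.085, 0.057], [-0.077, 0.067], [-0.067, 0.077], [-0.057, 0.085], [-0.045, 0.092], [-0.033, 0.097], [-0.02, 0.1], [-0.007, 0.102], [0.007, 0.102], [0.02, 0.1], [0.033, 0.097], [0.045, 0.092], [0.057, 0.085], [0.067, 0.077], [0.077, 0.067], [0.085, 0.057]]
```

```bash
python3 -m crank '[[1,[-0.085,0.057,0],[0,0,0]],[1,[-0.077,0.067,0],[0,0,0]],[1,[-0.067,0.077,0],[0,0,0]],[1,[-0.057,0.085,0],[0,0,0]],[1,[-0.045,0.092,0],[0,0,0]],[1,[-0.033,0.097,0],[0,0,0]],[1,[-0.02,0.1,0],[0,0,0]],[1,[-0.007,0.102,0],[0,0,0]]]'
python3 - <<'E'
from h import *
p=fw(.078,0);to(*p,.172)
E
```

```text
time_s: 4.5
tcp_pos: [0.6138, 0.1458, 0.172]
ee_rot: [[-0.984, -0.179, -0.003], [-0.179, 0.984, -0.002], [0.004, -0.001, -1.0]]
wrist_force: [-5.7, -2.4, 7.4]
gripper_width: 0.128
t 4.5 tcp [0.6138 0.1458 0.172 ] yawY 100.29 z [-0.0034 -0.0018 -1.    ] F [-5.7 -2.4  7.4] w 0.128
 shift units [-0.006 -0.02  -0.   ]
```

```bash
python3 -m crank '[[1,[0.007,0.102,0],[0,0,0]],[1,[0.02,0.1,0],[0,0,0]],[1,[0.033,0.097,0],[0,0,0]],[1,[0.045,0.092,0],[0,0,0]],[1,[0.057,0.085,0],[0,0,0]],[1,[0.067,0.077,0],[0,0,0]],[1,[0.077,0.067,0],[0,0,0]],[1,[0.085,0.057,0],[0,0,0]]]'
python3 -m crank '[[1,[0,0,0],[0,0,0]],[1,[0,0,0],[0,0,0]],[1,[0,0,0],[0,0,0]]]' | grep force
python3 - <<'E'
from h import *
p=fw(.039,.0675);to(*p,.172)
c=r.capture("top");cv2.imwrite("pics/c1.png",cv2.resize(c["img"][175:300,195:370],None,fx=4.5,fy=4.5,interpolation=2))
E
```

```text
time_s: 5.3
tcp_pos: [0.5636, 0.2035, 0.172]
ee_rot: [[-0.984, -0.178, -0.002], [-0.178, 0.984, -0.005], [0.003, -0.004, -1.0]]
wrist_force: [-1.2, -9.2, 5.8]
gripper_width: 0.124
wrist_force: [-3.9, -6.5, 7.4]
t 5.6 tcp [0.5631 0.2036 0.1719] yawY 100.28 z [-0.0037 -0.0044 -1.    ] F [-3.9 -6.5  7.4] w 0.125
 shift units [-0.012 -0.004 -0.001]
```

```bash
sleep 1
```

```text
(no output)
```

View pics/c1.png

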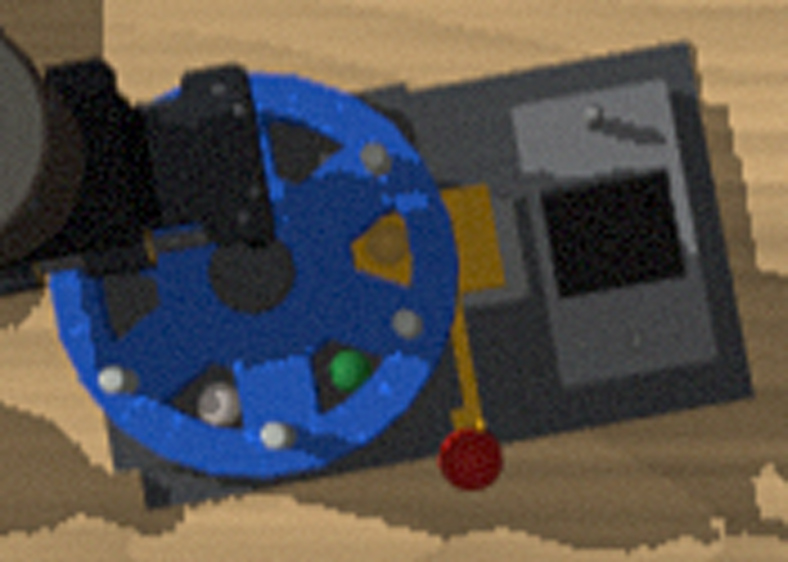

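The brass ball is now at crop (387,243), over the yellow tongue. White is at (217,402) and green at (350,370), both in their pockets, and the posts are back on the same six-fold positions. I'll release and check.

```bash
python3 -m crank '[[0,[0,0,0],[0,0,0]],[0,[0,0,0],[0,0,0]],[0,[0,0,0],[0,0,0]],[0,[0,0,0],[0,0,0]],[0,[0,0,-0.4],[0,0,0]],[0,[0,0,-0.4],[0,0,0]],[1,[-0.3,-0.4,-0.2],[0,0,0]],[1,[-0.3,-0.4,0],[0,0,0]]]'|grep -E "time|tcp|force"
python3 -m crank '[[1,[-0.3,-0.4,0],[0,0,0]],[1,[0,-0.5,0],[0,0,0]],[1,[0,-0.5,0],[0,0,0]]]'|grep -E "time|tcp|force"
python3 - <<'E'
from h import *
c=r.capture("top");cv2.imwrite("pics/c2.png",cv2.resize(c["img"][175:300,195:370],None,fx=4.5,fy=4.5,interpolation=2))
E
```

```text
time_s: 6.45
tcp_pos: [0.6373, 0.141, 0.2753]
wrist_force: [2.1, 0.3, -0.6]
time_s: 6.75
tcp_pos: [0.6906, 0.0061, 0.2687]
wrist_force: [0.2, -0.9, 0.6]
```

```bash
sleep 1
```

```text
(no output)
```

View pics/c2.png

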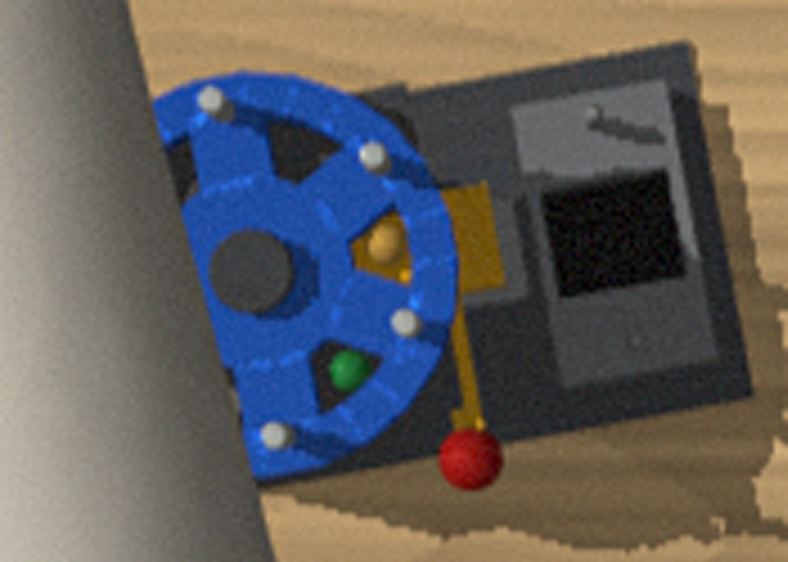

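```bash
python3 - <<'E'
from h import *
c=r.capture("top")
f=lambda p:(195+(p[0]+.5)/4.5-.5,175+(p[1]+.5)/4.5-.5)
P=np.array([ray(c,*f(p),.202)[:2] for p in [(213,100),(374,156),(405,322),(273,433)]])-AX
print(np.degrees(np.arctan2(P[:,1],P[:,0])).round(1),np.linalg.norm(P,axis=1).round(4))
b=ray(c,*f((387,242)),.156);print(b,fw(0,-.06))
btn=ray(c,*f((470,459)),.178);print("btn",btn,fw(-.105,-.085))
to(*btn[:2],.25)
E
```

```text
[  11.2  -49.7 -109.9 -170.3] [0.0767 0.0764 0.0771 0.0772]
[0.55243649 0.06963673 0.156     ] [0.54872813 0.0709669 ]
btn [0.44960735 0.02933421 0.178     ] [0.44989026 0.02759554]
t 6.85 tcp [0.6904 0.0016 0.269 ] yawY 99.87 z [-0.0011 -0.001  -1.    ] F [-0.6  1.2  0.5] w 0.049
 shift units [2.324 0.686 0.192]
```

```bash
python3 -m crank '[[1,[0.46,0.137,0],[0,0,0]],[1,[0.46,0.137,0],[0,0,0]],[1,[0.46,0.137,0],[0,0,0]],[1,[0.46,0.137,0],[0,0,0]],[1,[0.46,0.137,0],[0,0,0]],[1,[0,0,0],[0,0,-0.18]],[1,[0,0,0],[0,0,-0.18]],[1,[0,0,0],[0,0,-0.18]]]'|grep -E "time|tcp|force"
python3 -m crank '[[1,[0,0,0],[0,0,-0.18]],[1,[0,0,0],[0,0,-0.15]],[1,[0,0,0],[0,0,0]],[1,[0,0,0],[0,0,0]]]'|grep -E "time|tcp|force"
python3 - <<'E'
from h import *
to(.4497,.0285,.20)
E
```

```text
time_s: 7.65
tcp_pos: [0.4507, 0.0344, 0.2706]
wrist_force: [1.1, -0.5, -0.4]
time_s: 8.05
tcp_pos: [0.451, 0.034, 0.2701]
wrist_force: [-0.3, 1.0, 0.1]
t 8.05 tcp [0.451  0.034  0.2701] yawY 139.29 z [ 1.e-04  3.e-04 -1.e+00] F [-0.3  1.   0.1] w 0.004
 shift units [ 0.051 -0.026  0.701]
```

```bash
python3 -m crank '[[1,[0.051,-0.026,0.35],[0,0,0]],[1,[0,0,0.35],[0,0,0]],[1,[0,0,0.05],[0,0,0]],[1,[0,0,0],[0,0,0]]]'|grep -E "time|tcp|force"
python3 -m crank '[[1,[0.005,-0.006,0.1],[0,0,0]],[1,[0.005,-0.006,0.08],[0,0,0]],[1,[0.005,-0.006,0.08],[0,0,0]],[1,[0.005,-0.006,0.08],[0,0,0]],[1,[0,0,0],[0,0,0]]]'|grep -E "time|tcp|force"
python3 - <<'E'
from h import *
to(.4507,.0225,.137)
s=r.capture("scene");cv2.imwrite("pics/d1.png",cv2.resize(s["img"][190:345,265:445],None,fx=3.8,fy=3.8,interpolation=2))
E
```

```text
time_s: 8.45
tcp_pos: [0.4497, 0.0279, 0.195]
wrist_force: [0.0, -0.2, -0.2]
time_s: 8.95
tcp_pos: [0.4505, 0.0249, 0.1605]
wrist_force: [0.6, -0.7, 4.1]
t 8.95 tcp [0.4505 0.0249 0.1605] yawY 139.38 z [ 1.e-04  3.e-04 -1.e+00] F [ 0.6 -0.7  4.1] w 0.006
 shift units [ 0.017 -0.017  0.235]
```

```bash
sleep 1
```

```text
(no output)
```

View pics/d1.png

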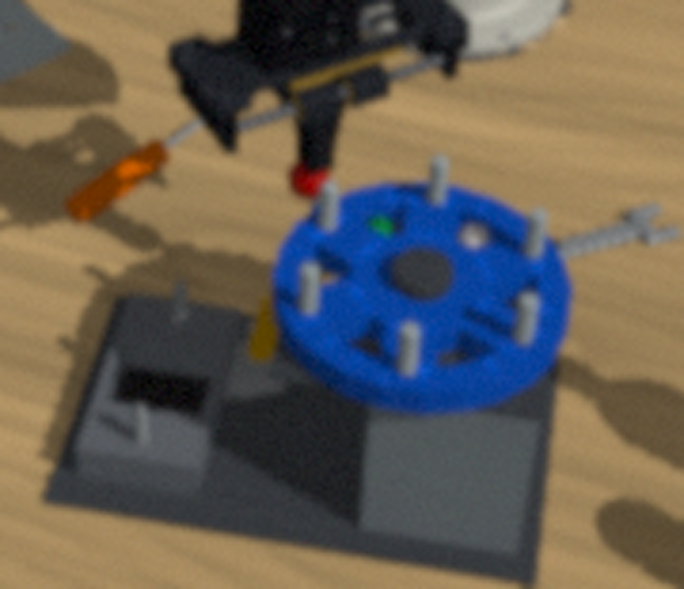

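The button (crop 308,180) sits under the fingertips and the tongue is going down, at about 4 N. I'll press on to the stop.

```bash
python3 -m crank '[[1,[0.006,-0.007,0.08],[0,0,0]],[1,[0.006,-0.007,0.08],[0,0,0]],[1,[0.005,-0.006,0.06],[0,0,0]],[1,[0,0,0],[0,0,0]]]'|grep -E "time|tcp|force"

```

```text
time_s: 9.4
tcp_pos: [0.451, 0.0228, 0.1391]
wrist_force: [0.1, 0.7, 5.7]
```

```bash
python3 -m crank '[[1,[0,0,0.03],[0,0,0]],[1,[0,0,0],[0,0,0]],[1,[0,0,0],[0,0,0]],[1,[0,0,0],[0,0,0]],[1,[0,0,0],[0,0,0]],[1,[0,0,0],[0,0,0]],[1,[0,0,0],[0,0,0]],[1,[0,0,0],[0,0,0]]]'|grep -E "time|tcp|force"
python3 -m crank '[[1,[0,0,0],[0,0,0]],[1,[0,0,0],[0,0,0]],[1,[0,0,0],[0,0,0]],[1,[0,0,0],[0,0,0]],[1,[0,0,0],[0,0,0]],[1,[0,0,0],[0,0,0]],[1,[0,0,0],[0,0,0]],[1,[0,0,0],[0,0,0]]]'|grep -E "time|tcp|force"
python3 - <<'E'
from h import *
s=r.capture("scene");cv2.imwrite("pics/d2.png",cv2.resize(s["img"][190:345,265:445],None,fx=3.8,fy=3.8,interpolation=2))
c=r.capture("top");cv2.imwrite("pics/d3.png",cv2.resize(c["img"][175:300,195:370],None,fx=4.5,fy=4.5,interpolation=2))
E
```

```text
time_s: 10.2
tcp_pos: [0.451, 0.0228, 0.1368]
wrist_force: [0.6, -0.5, 6.3]
time_s: 11.0
tcp_pos: [0.451, 0.0228, 0.1368]
wrist_force: [-0.3, -0.1, 6.5]
```

```bash
sleep 2
```

```text
(no output)
```

View pics/d2.png

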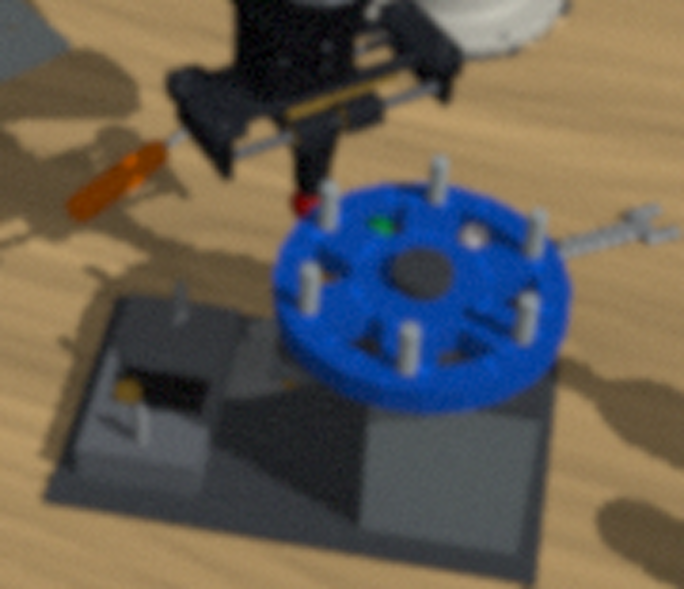

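View pics/d3.png

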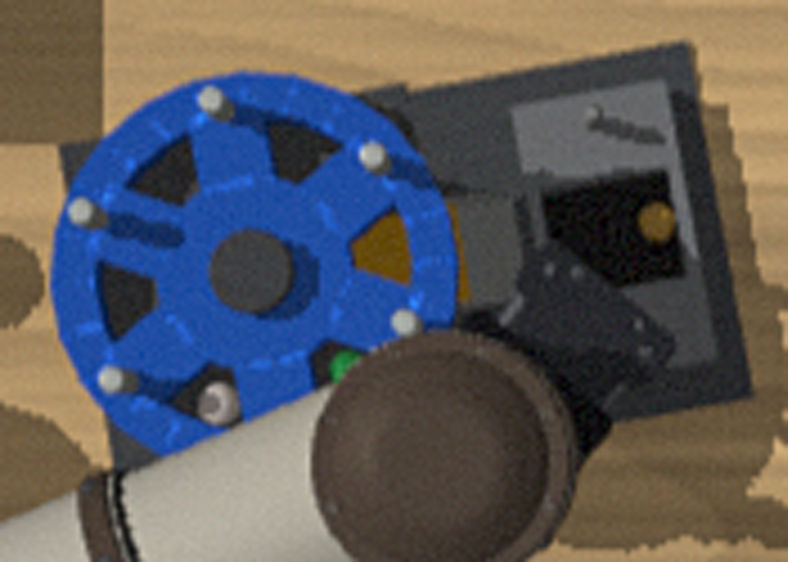

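The brass ball lies in the tray, at top crop (655,222). White and green are still in the wheel. I'll let the tongue up slowly and measure the cover by its holes and bar.

```bash
python3 -m crank '[[1,[-0.006,0.007,-0.1],[0,0,0]],[1,[-0.006,0.007,-0.1],[0,0,0]],[1,[-0.006,0.007,-0.1],[0,0,0]],[1,[-0.006,0.007,-0.1],[0,0,0]],[1,[-0.006,0.007,-0.12],[0,0,0]],[1,[0,0,-0.3],[0,0,0]],[0,[0,0,-0.3],[0,0,0]],[0,[0,0,0],[0,0,0]]]'|grep -E "time|tcp|force"
python3 - <<'E'
from h import *
c=r.capture("top");im=c["img"]
g=cv2.cvtColor(im,cv2.COLOR_BGR2HSV)
m=cv2.inRange(g,np.array((0,0,0)),np.array((179,255,60)));k=np.zeros_like(m);k[205:290,425:475]=255;m&=k
n,l,s,ce=cv2.connectedComponentsWithStats(m)
for i in range(1,n):
    if s[i,4]>30:
        pts=np.argwhere(l==i)[:,::-1].astype(np.float32);rc=cv2.minAreaRect(pts);print("bar",rc,s[i,4],ray(c,*rc[0],.042),[ray(c,*p,.042)[:2].round(4).tolist() for p in cv2.boxPoints(rc)])
f=lambda p:(415+(p[0]+.5)/2.8-.5,195+(p[1]+.5)/2.8-.5)
a=ray(c,*f((82,79)),.004);b=ray(c,*f((110,214)),.004);print(a,b,np.linalg.norm(a-b),(a+b)/2,np.degrees(np.arctan2(*(a-b)[[1,0]])))
cv2.imwrite("pics/e1.png",cv2.resize(im[200:295,420:480],None,fx=6,fy=6,interpolation=2))
cv2.imwrite("pics/e2.png",cv2.resize(im[175:300,195:370],None,fx=4.5,fy=4.5,interpolation=2))
E
```

```text
time_s: 11.9
tcp_pos: [0.4514, 0.0273, 0.2519]
wrist_force: [0.2, 0.1, 0.2]
bar ((451.4125061035156, 246.54049682617188), (6.923147201538086, 25.681137084960938), 79.2156982421875) 174 [ 0.51833482 -0.32617735  0.042     ] [[0.5208, -0.2946], [0.532, -0.355], [0.5158, -0.3577], [0.5047, -0.2974]]
[ 0.57876977 -0.31922053  0.004     ] [ 0.46016498 -0.3414594   0.004     ] 0.12067171473729224 [ 0.51946738 -0.33033996  0.004     ] 10.619877081159188
```

```bash
sleep 2
```

```text
(no output)
```

View pics/e1.png

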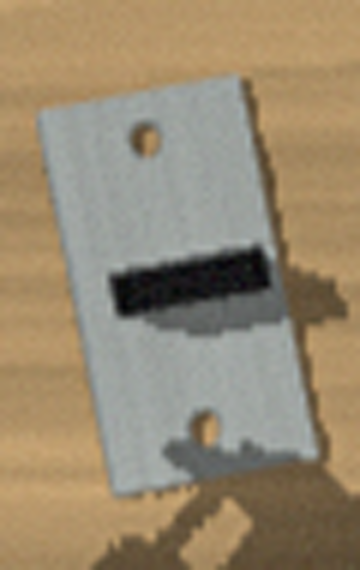

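View pics/e2.png

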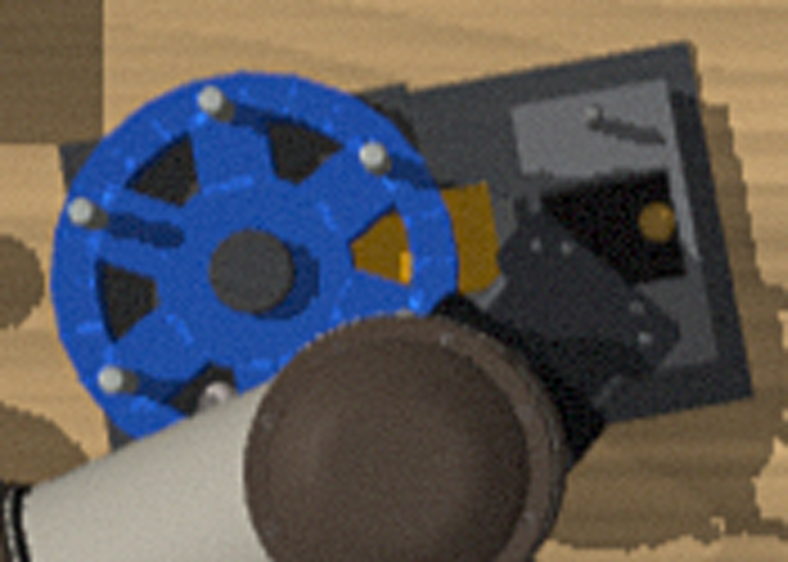

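The tongue is back up (yellow closes the hole) and the brass ball is in the tray at (655,222). The cover's hole midpoint, outline centre and bar all agree to about 3 mm, with its long axis at about 11°, nearly the feeder's own yaw. Grasping across its x puts the jaw axis at about 190.8°.

```bash
python3 - <<'E'
from h import *
print(np.round(r.sense()["joints"],1)); to(.519,-.329,.25)
E
```

```text
[ 24.2   3.5 -20.1  -0.  -66.3 -64.8]
t 11.95 tcp [0.45   0.0271 0.2496] yawY 139.4 z [ 0.0021  0.0016 -1.    ] F [-0.3  0.7 -2. ] w 0.151
 shift units [ 2.255 -2.841 -0.008]
```

```bash
python3 -m crank '[[0,[0.285,-0.359,0],[0,0,0]],[0,[0.285,-0.359,0],[0,0,0]],[0,[0.285,-0.359,0],[0,0,0]],[0,[0.285,-0.359,0],[0,0,0]],[0,[0.285,-0.359,0],[0,0,0]],[0,[0.285,-0.359,0],[0,0,0]],[0,[0.285,-0.359,0],[0,0,0]],[0,[0.285,-0.359,0],[0,0,0]]]'|grep -E "time|tcp|force"
python3 -m crank '[[0,[0,0,0],[0,0,-0.163]],[0,[0,0,0],[0,0,-0.163]],[0,[0,0,0],[0,0,-0.163]],[0,[0,0,0],[0,0,-0.163]],[0,[0,0,0],[0,0,-0.163]],[0,[0,0,0],[0,0,-0.163]],[0,[0,0,0],[0,0,-0.163]],[0,[0,0,0],[0,0,0]]]'|grep -E "time|tcp|force"
python3 - <<'E'
from h import *
to(.519,-.329,.15)
c=r.capture("wrist");cv2.imwrite("pics/f1.png",c["img"]);print(proj(c,[.519,-.329,.042]))
E
```

```text
time_s: 12.75
tcp_pos: [0.5186, -0.3344, 0.2461]
wrist_force: [0.5, 0.9, 1.2]
time_s: 13.55
tcp_pos: [0.5187, -0.3325, 0.2462]
wrist_force: [0.3, -0.2, -0.5]
t 13.55 tcp [ 0.5187 -0.3325  0.2462] yawY -169.28 z [-0.0038  0.0022 -1.    ] F [ 0.3 -0.2 -0.5] w 0.499
 shift units [-0.031 -0.013  0.962]
[308.90494304 212.45975202]
```

```bash
sleep 2
```

View pics/f1.png

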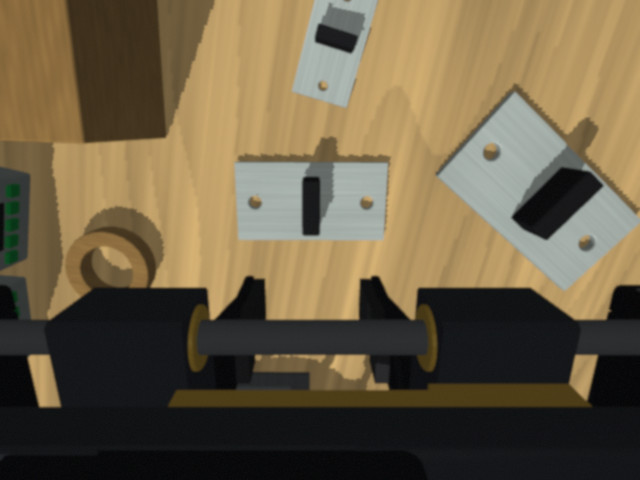

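```bash
python3 - <<'E'
from h import *
c=r.capture("wrist");im=c["img"]
g=cv2.cvtColor(im,cv2.COLOR_BGR2HSV)
m=cv2.inRange(g,np.array((70,0,130)),np.array((130,60,255)));k=np.zeros_like(m);k[150:250,225:400]=255;m&=k
mm=cv2.morphologyEx(m,cv2.MORPH_CLOSE,np.ones((25,25)))
ct=max(cv2.findContours(mm,0,2)[0],key=cv2.contourArea);b=cv2.boxPoints(cv2.minAreaRect(ct));P=np.array([ray(c,*p,.008) for p in b]);print(b.round(0).tolist(),P.mean(0).round(4))
for i in range(4): d=P[i-3]-P[i];print(np.linalg.norm(d).round(4),np.degrees(np.arctan2(d[1],d[0])).round(1))
a=ray(c,255,201.5,.006);d=ray(c,367,202,.006);print("holes",(a+d)/2,np.linalg.norm(a-d),np.degrees(np.arctan2(*(a-d)[[1,0]])))
m=cv2.inRange(g,np.array((0,0,0)),np.array((179,255,45)));k=np.zeros_like(m);k[170:245,290:335]=255;m&=k
n,l,s,ce=cv2.connectedComponentsWithStats(m);i=1+s[1:,4].argmax();print("bar",s[i],ce[i],ray(c,*ce[i],.036))
E
```

```text
[[237.0, 164.0], [385.0, 164.0], [385.0, 238.0], [237.0, 238.0]] [ 0.5179 -0.3335  0.008 ]
0.1539 -169.5
0.0803 103.6
0.1626 10.5
0.0802 -82.6
holes [ 0.517908   -0.33340265  0.006     ] 0.12036363380664213 10.233061944318665
bar [304 178  16  57 844] [311.04265403 205.43957346] [ 0.51825737 -0.33527498  0.036     ]
```

```bash
python3 -m crank '[[0,[0,0,0.4],[0,0,0]],[0,[0,0,0.4],[0,0,0]],[0,[0,0,0.4],[0,0,0]],[0,[0,0,0.4],[0,0,0]],[0,[0,0,0.3],[0,0,0]],[0,[0,0,0.2],[0,0,0]],[0,[0,0,0.1],[0,0,0]],[0,[0,0,0],[0,0,0]]]'|grep -E "time|tcp|force"
python3 - <<'E'
from h import *
to(.518,-.332,.012)
E
```

```text
time_s: 14.45
tcp_pos: [0.5186, -0.3328, 0.0265]
wrist_force: [-0.6, 0.8, 0.7]
t 14.45 tcp [ 0.5186 -0.3328  0.0265] yawY -169.33 z [-0.0035  0.0013 -1.    ] F [-0.6  0.8  0.7] w 0.5
 shift units [-0.009  0.004  0.145]
```

```bash
python3 -m crank '[[0,[0,0,0.1],[0,0,0]],[0,[0,0,0.045],[0,0,0]],[0,[0,0,0],[0,0,0]],[1,[0,0,0],[0,0,0]],[1,[0,0,0],[0,0,0]],[1,[0,0,0],[0,0,0]],[1,[0,0,0],[0,0,0]],[1,[0,0,0],[0,0,0]]]'
python3 - <<'E'
from h import *
to(.518,-.332,.012)
E
```

```text
time_s: 15.25
tcp_pos: [0.5198, -0.3332, 0.0139]
ee_rot: [[0.187, -0.982, 0.0], [-0.982, -0.187, -0.0], [0.0, -0.0, -1.0]]
wrist_force: [0.0, 1.1, 1.7]
gripper_width: 0.201
t 15.25 tcp [ 0.5198 -0.3332  0.0139] yawY -169.24 z [ 2.e-04 -1.e-04 -1.e+00] F [0.  1.1 1.7] w 0.201
 shift units [-0.015  0.015  0.019]
```

```bash
python3 -m crank '[[1,[0,0,-0.1],[0,0,0]],[1,[0,0,-0.2],[0,0,0]],[1,[0,0,-0.3],[0,0,0]],[1,[0,0,-0.3],[0,0,0]],[1,[0,0,-0.2],[0,0,0]],[1,[0,0,0],[0,0,0]],[1,[0,0,0],[0,0,0]]]'|grep -E "time|tcp|force|width"
python3 - <<'E'
from h import *
to(*fw(0,-.175),.124)
c=r.capture("top");cv2.imwrite("pics/g1.png",c["img"])
s=r.capture("scene");cv2.imwrite("pics/g2.png",s["img"])
E
```

```text
time_s: 15.95
tcp_pos: [0.5191, -0.3327, 0.1232]
wrist_force: [-0.9, 0.0, -2.6]
gripper_width: 0.2
t 15.95 tcp [ 0.5191 -0.3327  0.1232] yawY -169.28 z [-4.e-04  1.e-03 -1.e+00] F [-0.9  0.  -2.6] w 0.2
 shift units [-2.761 -1.033 -0.006]
```

```bash
sleep 2
```

```text
(no output)
```

View pics/g1.png

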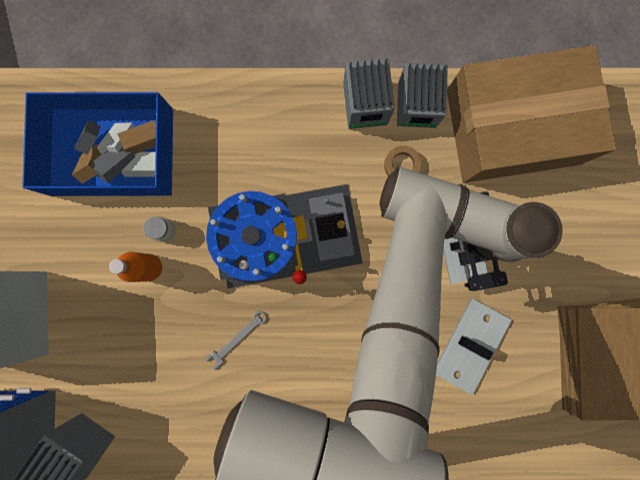

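View pics/g2.png

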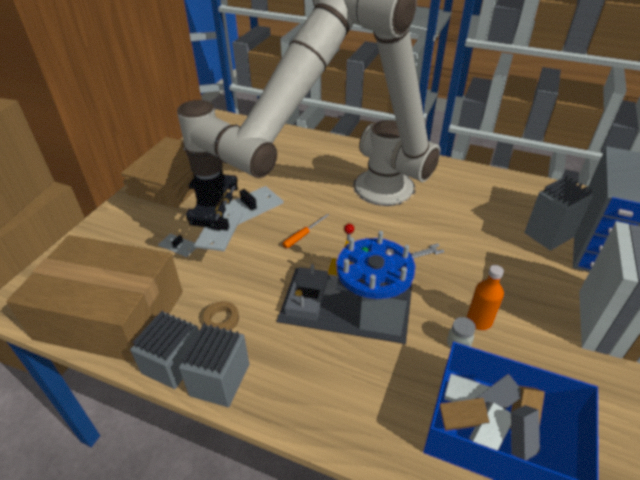

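The cover is held (width 0.20, matching the 18 mm bar) and looks level. I'll move it to hover over the tray, with the underside about 38 mm above the pin tips.

```bash
python3 -m crank '[[1,[-0.29,-0.11,0],[0,0,0]],[1,[-0.4,-0.15,0],[0,0,0]],[1,[-0.4,-0.15,0],[0,0,0]],[1,[-0.4,-0.15,0],[0,0,0]],[1,[-0.4,-0.15,0],[0,0,0]],[1,[-0.4,-0.15,0],[0,0,0]],[1,[-0.3,-0.11,0],[0,0,0]],[1,[-0.15,-0.05,0],[0,0,0]]]'|grep -E "time|tcp|force|width"
python3 -m crank '[[1,[0,0,0],[0,0,0]],[1,[0,0,0],[0,0,0]]]'|grep -E "time|tcp|force|width"
python3 - <<'E'
from h import *
to(.5695,-.0435,.124)
c=r.capture("top");cv2.imwrite("pics/i1.png",cv2.resize(c["img"][165:305,265:405],None,fx=4,fy=4,interpolation=2))
s=r.capture("scene");cv2.imwrite("pics/i2.png",cv2.resize(s["img"][200:345,245:425],None,fx=4,fy=4,interpolation=2))
w=r.capture("wrist");cv2.imwrite("pics/i3.png",w["img"])
E
```

```text
time_s: 16.85
tcp_pos: [0.5684, -0.0425, 0.122]
wrist_force: [0.4, -0.0, -3.5]
gripper_width: 0.203
time_s: 17.05
tcp_pos: [0.5681, -0.0453, 0.1226]
wrist_force: [-0.0, 0.0, -2.2]
gripper_width: 0.202
t 17.05 tcp [ 0.5681 -0.0453  0.1226] yawY -169.24 z [-2.4e-03 -5.0e-04 -1.0e+00] F [-0.   0.  -2.2] w 0.202
 shift units [-0.015 -0.017 -0.014]
```

```bash
sleep 2
```

```text
(no output)
```

View pics/i1.png

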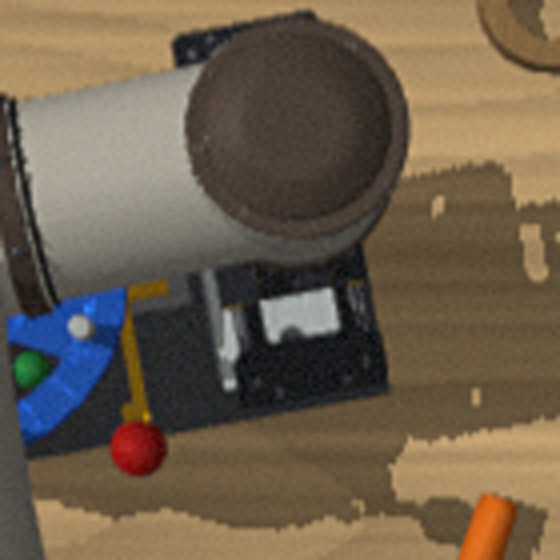

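View pics/i2.png

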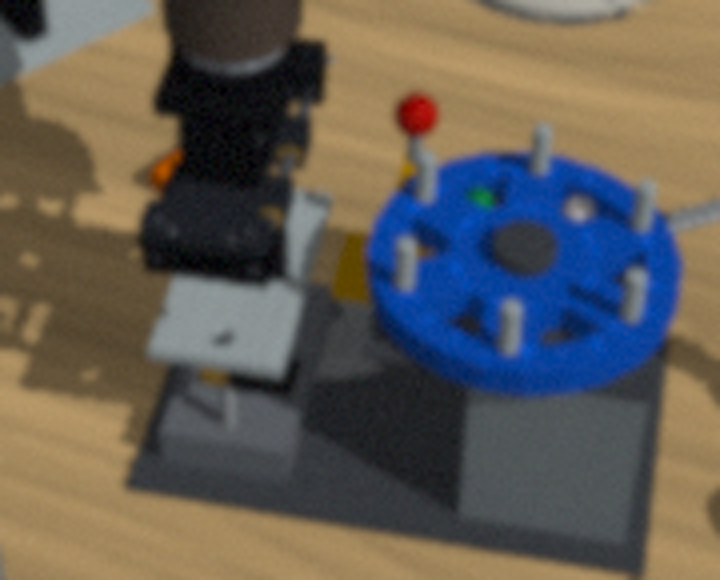

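View pics/i3.png

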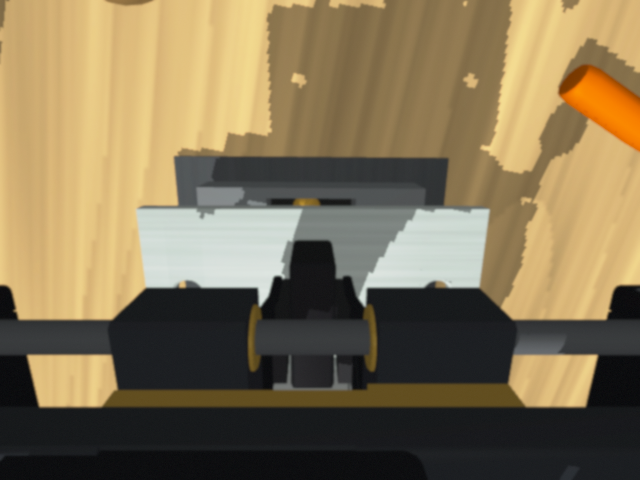

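```bash
python3 - <<'E'
from h import *
w=r.capture("wrist");s=r.capture("scene");t=r.sense()["tcp_pos"];R=np.array(r.sense()["ee_rot"])
im=w["img"]
cv2.imwrite("pics/j1.png",cv2.resize(im[145:300,120:320],None,fx=4,fy=3.8,interpolation=2))
cv2.imwrite("pics/j2.png",cv2.resize(im[145:300,320:520],None,fx=4,fy=3.8,interpolation=2))
cv2.imwrite("pics/j3.png",cv2.resize(s["img"][260:330,275:325],None,fx=8,fy=8,interpolation=2))
print(t)
E
```

```text
[ 0.56853173 -0.04607061  0.12347264]
```

```bash
sleep 2
```

```text
(no output)
```

View pics/j1.png

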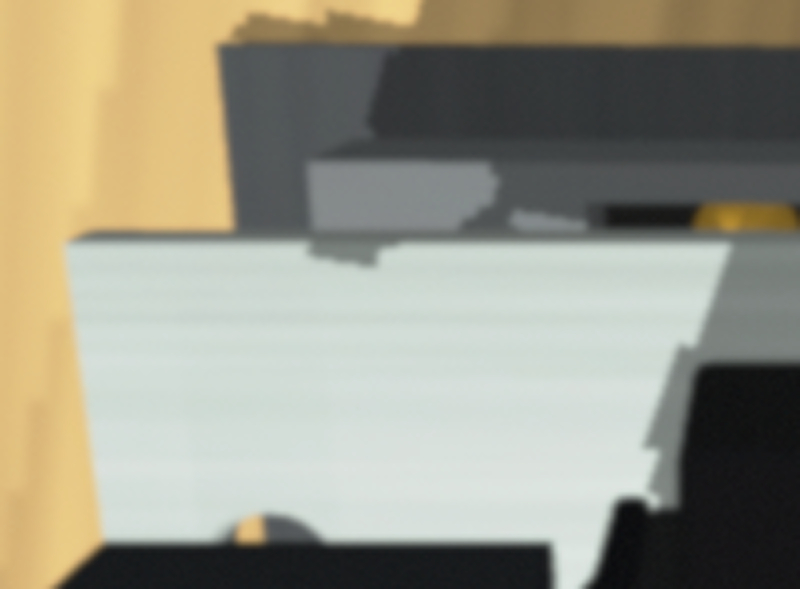

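View pics/j2.png

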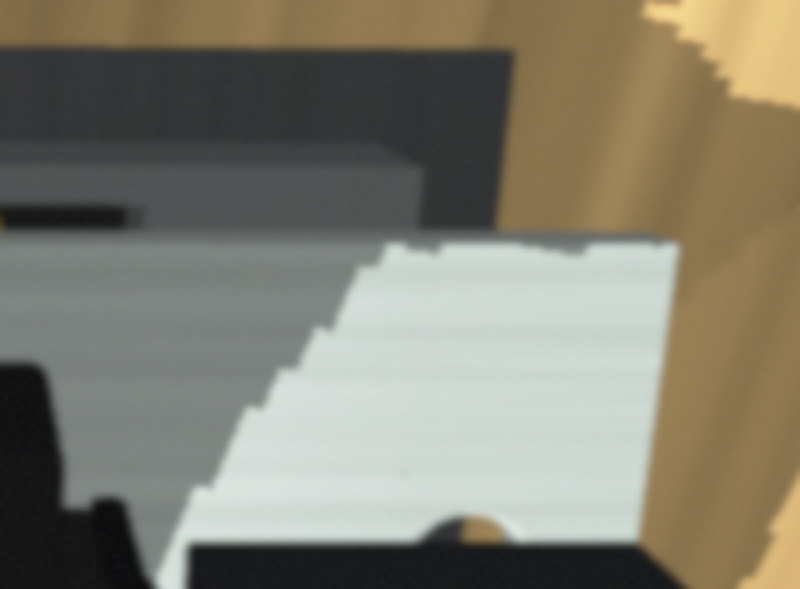

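View pics/j3.png

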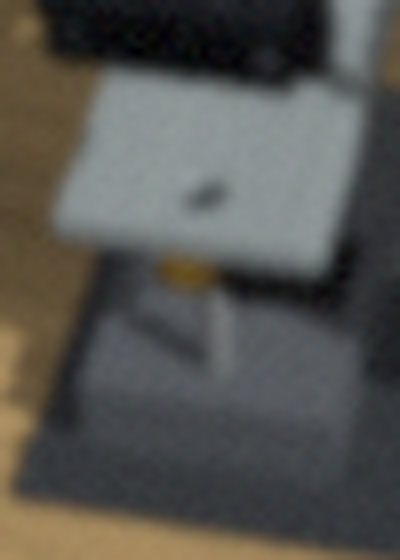

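```bash
python3 - <<'E'
from h import *
w=r.capture("wrist");s=r.capture("scene");S=r.sense();t=np.array(S["tcp_pos"]);R=np.array(S["ee_rot"])
T=R.copy()
zt=t[2]-.0139+.008
a,b=ray(w,137,208.7,zt),ray(w,490,209,zt);c,d=ray(w,196.8,187.1,.035),ray(w,425.3,188.7,.035)
ang=lambda p:np.degrees(np.arctan2(p[1],p[0])).round(2)
print("plate edge",np.linalg.norm(a-b),ang(a-b),(a+b)/2,"tray",np.linalg.norm(c-d),ang(c-d),(c+d)/2)
print("tray-plate in tool (mm)",(R.T@((c+d)/2-(a+b)/2)*1000).round(1), "plate ctr from edge rel tcp tool mm",(R.T@((a+b)/2-t)*1000).round(1))
h=ray(s,300.9,284.4,zt-.004);p=ray(s,302.4,296.3,.071)
print("scene hole",h,"pin",p,"pin-hole tool mm",(R.T@(p-h)*1000).round(1), "hole rel tcp",(R.T@(h-t)*1000).round(1))
E
```

```text
plate edge 0.158392179110929 10.53 [ 0.57406448 -0.08715086  0.11771026] tray 0.15104465894925256 10.18 [ 0.57476001 -0.08414693  0.035     ]
tray-plate in tool (mm) [-2.8 -1.2 82.7] plate ctr from edge rel tcp tool mm [41.7  2.4  5.9]
scene hole [ 0.62676025 -0.03288839  0.11371026] pin [ 0.62742416 -0.02999958  0.071     ] pin-hole tool mm [-2.7 -1.2 42.7] hole rel tcp [ -1.9 -59.5   9.9]
```

Two independent views agree: the wrist edges give (-2.8, -1.2) mm and the scene hole-to-pin offset gives (-2.7, -1.2) mm, with a yaw difference of about 0.3°. I'll correct for that and lower to just above the pins.

```bash
python3 -m crank '[[1,[-0.027,-0.012,0],[0,0,0.007]],[1,[0,0,0.12],[0,0,0]],[1,[0,0,0.1],[0,0,0]],[1,[0,0,0.05],[0,0,0]],[1,[0,0,0],[0,0,0]],[1,[0,0,0],[0,0,0]]]'
python3 - <<'E'
from h import *
w=r.capture("wrist");s=r.capture("scene")
cv2.imwrite("pics/k1.png",cv2.resize(w["img"][145:300,120:520],None,fx=2,fy=2,interpolation=2))
cv2.imwrite("pics/k3.png",cv2.resize(s["img"][260:330,275:325],None,fx=8,fy=8,interpolation=2))
E
```

```text
time_s: 18.0
tcp_pos: [0.5696, -0.0421, 0.0964]
ee_rot: [[0.181, -0.983, -0.0], [-0.983, -0.181, -0.0], [0.0, 0.0, -1.0]]
wrist_force: [0.3, -0.6, -1.7]
gripper_width: 0.205
```

```bash
sleep 2
```

```text
(no output)
```

View pics/k1.png

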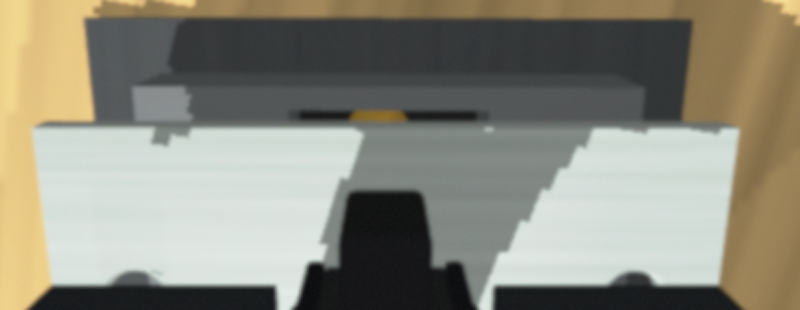

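View pics/k3.png

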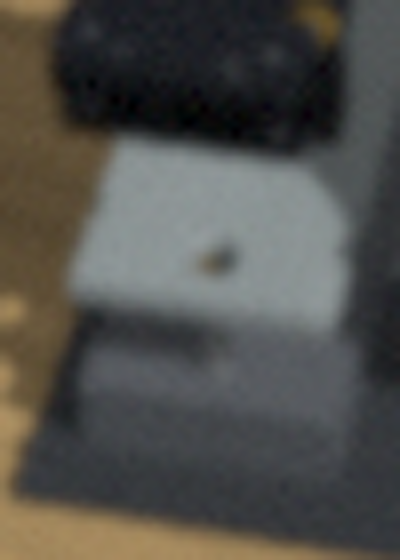

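```bash
python3 - <<'E'
from h import *
w=r.capture("wrist");s=r.capture("scene");S=r.sense();t=np.array(S["tcp_pos"]);R=np.array(S["ee_rot"])
zt=t[2]-.0139+.008
a,b=ray(w,136.6,208.4,zt),ray(w,489.6,208.7,zt);c,d=ray(w,187,188,.035),ray(w,441.5,189,.035)
ang=lambda p:np.degrees(np.arctan2(p[1],p[0])).round(2)
print(t,ang(a-b),ang(c-d),np.linalg.norm(c-d))
print("wrist",(R.T@((c+d)/2-(a+b)/2)*1000).round(1))
h=ray(s,301.7,292.2,zt-.004);p=ray(s,302.4,296.3,.071)
print("scene",(R.T@(p-h)*1000).round(1))
E
```

```text
[ 0.56978889 -0.04204059  0.09703302] 10.34 10.16 0.15039584488244848
wrist [ 0.6  0.9 56.1]
scene [-1.1  0.7 16.1]
```

Within about 1 mm now. I'll lower in steps and watch the force.

```bash
python3 -m crank '[[1,[0,0.006,0.06],[0,0,0]],[1,[0,0,0.06],[0,0,0]],[1,[0,0,0.06],[0,0,0]],[1,[0,0,0.04],[0,0,0]],[1,[0,0,0],[0,0,0]]]'

```

```text
time_s: 18.7
tcp_pos: [0.5682, -0.0423, 0.0736]
ee_rot: [[0.181, -0.983, -0.002], [-0.983, -0.181, -0.0], [-0.0, 0.002, -1.0]]
wrist_force: [-0.1, 0.7, -2.7]
gripper_width: 0.204
```

```bash
python3 -m crank '[[1,[0,0,0.06],[0,0,0]],[1,[0,0,0.06],[0,0,0]],[1,[0,0,0.06],[0,0,0]],[1,[0,0,0.03],[0,0,0]],[1,[0,0,0],[0,0,0]]]'

```

```text
time_s: 19.2
tcp_pos: [0.5684, -0.0423, 0.0529]
ee_rot: [[0.181, -0.983, -0.001], [-0.983, -0.181, -0.0], [-0.0, 0.001, -1.0]]
wrist_force: [-0.3, 0.2, -2.5]
gripper_width: 0.207
```

```bash
python3 -m crank '[[1,[0,0,0.02],[0,0,0]],[1,[0,0,0.015],[0,0,0]],[1,[0,0,0.01],[0,0,0]],[1,[0,0,0],[0,0,0]]]'

```

```text
time_s: 19.6
tcp_pos: [0.5688, -0.0422, 0.0491]
ee_rot: [[0.181, -0.983, -0.0], [-0.983, -0.181, 0.0], [-0.0, 0.0, -1.0]]
wrist_force: [-0.5, 0.1, -2.6]
gripper_width: 0.206
```

```bash
python3 -m crank '[[1,[0,0,0.015],[0,0,0]],[1,[0,0,0],[0,0,0]],[1,[0,0,0],[0,0,0]]]' | grep -E "tcp|force"

```

```text
tcp_pos: [0.569, -0.0422, 0.0489]
wrist_force: [-3.1, -0.1, 5.4]
```

Contact at exactly the expected height (0.0489 m, upward force). I'll release to half open only, to stay clear of the pins, and retreat.

```bash
python3 -m crank '[[0,[0,0,0],[0,0,0]],[0,[0,0,0],[0,0,0]],[0,[0,0,0],[0,0,0]],[0,[0,0,0],[0,0,0]],[0,[0,0,-0.1],[0,0,0]],[0,[0,0,-0.3],[0,0,0]],[0,[0,0,-0.4],[0,0,0]],[0,[0,0,-0.4],[0,0,0]]]' | grep -E "tcp|force|width"
python3 -m crank '[[0,[0,0,-0.4],[0,0,0]],[0,[0.4,0,0],[0,0,0]],[0,[0.5,0,0],[0,0,0]],[0,[0.5,0,0],[0,0,0]],[0,[0.5,0,0],[0,0,0]],[0,[0.5,0,0],[0,0,0]],[0,[0.3,0,0],[0,0,0]],[0,[0,0,0],[0,0,0]]]' | grep -E "time|tcp|force|width"
python3 - <<'E'
from h import *
c=r.capture("top");s=r.capture("scene")
cv2.imwrite("pics/l1.png",cv2.resize(c["img"][165:305,195:405],None,fx=3.8,fy=3.8,interpolation=2))
cv2.imwrite("pics/l2.png",cv2.resize(s["img"][200:345,245:425],None,fx=4,fy=4,interpolation=2))
E
```

```text
tcp_pos: [0.5687, -0.0423, 0.1694]
wrist_force: [1.4, 0.1, 0.5]
gripper_width: 0.5
time_s: 21.5
tcp_pos: [0.6175, -0.3118, 0.2071]
wrist_force: [-0.9, 0.8, -1.1]
gripper_width: 0.504
```

```bash
sleep 2
```

```text
(no output)
```

View pics/l1.png

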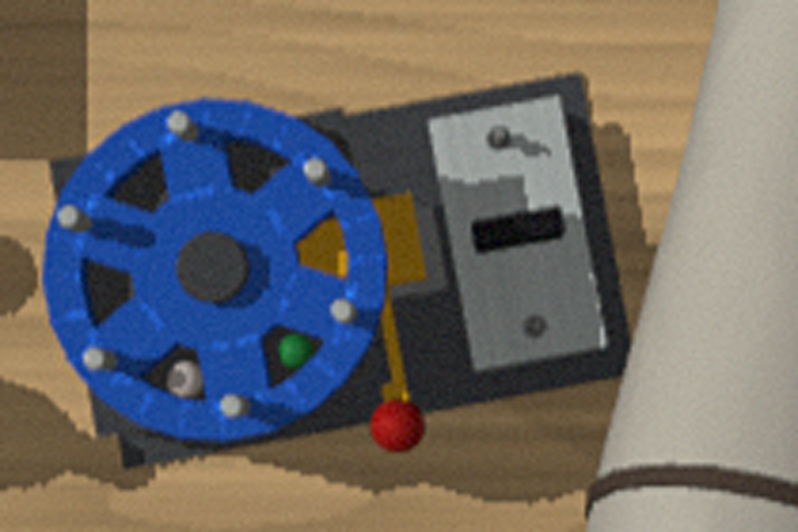

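View pics/l2.png

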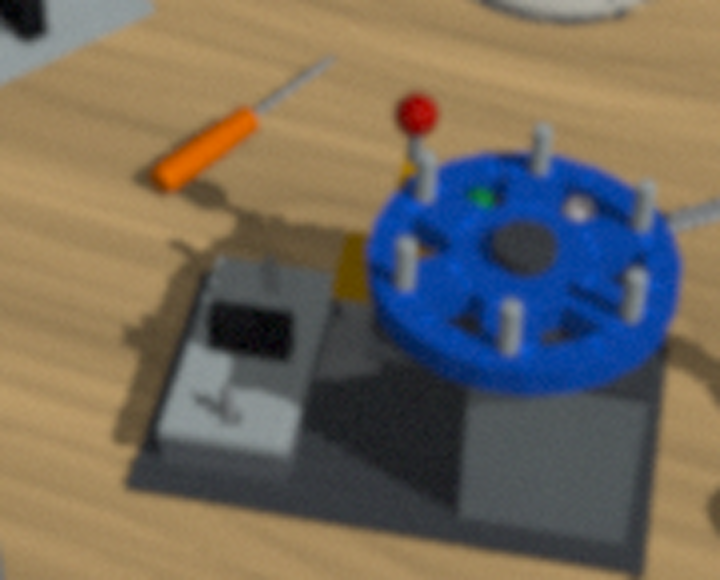

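The cover lies on the tray with both pins through its holes (top crop 500,137 and 535,326). White is at (185,378) and green at (296,350), both in the wheel, and the tongue is up. One last numeric check, then I'll hand in.

```bash
python3 - <<'E'
from h import *
c=r.capture("top")
f=lambda p:(195+(p[0]+.5)/3.8-.5,165+(p[1]+.5)/3.8-.5)
P=np.array([ray(c,*f(p),.043) for p in [(430,119),(561,95),(606,346),(474,370)]])
d=P[1]-P[2];print(P.mean(0),fw(0,-.175),np.linalg.norm(d),np.degrees(np.arctan2(d[1],d[0])))
s=r.sense();print(s["time_s"],s["wrist_force"])
r.finish_job()
E
```

```text
[ 0.56901983 -0.03998308  0.043     ] [ 0.56929039 -0.04217988] 0.16003739268637632 9.714685226053911
21.65 [ 0.5084896  -0.1991886   0.07597778]
the job is handed in; nothing more can be done
```

The job is done and handed in at 21.65 s of the 72 s allowed; no verdict was reported.

- **Wheel:** I gripped one post and turned the wheel +120°, so the brass ball stood over the drop hole. It measured about 4 mm off-centre, within the pocket's play.
- **Tongue:** I pressed the red button down the full 53 mm at about 6.5 N and held it for about 1.6 s. The ball was seen in the tray, and the tongue came back up.
- **Cover:** I took the middle-sized plate by its bar, corrected its position over the pins using two camera views that agreed within 0.1 mm, and lowered it over the pins. It met the tray at exactly the expected height.
- **Last checks:**
  - The cover lies flat with both pins through its holes, measured about 2 mm from the tray centre and about 0.6° from the feeder's yaw. The 2 mm is no more than the camera calibration error.
  - The white and green balls are in the wheel, and the tongue is up.
  - The robot is clear of everything.
- **Not checked:**
  - The brass ball is hidden now that the cover is on; I last saw it in the tray just before lowering.
  - I did not re-measure the tape roll, bottle and jar; the arm never worked near them.
- **Disagreement:** Two views of the cover lying on the table disagreed by about 4 mm along its bar. The correction over the pins took care of that.

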